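# Load a drift bar in the tailstock jig

### The job

Draw the jig's tailstock back by its red handle, take the steel bar with the red band out of the crate and lay it in the two V-blocks, and let go of it. Then slide the tailstock up until its nose holds the bar snugly against the headstock's end stop, with no gap at either end; leave the other parts in the crate and the things on the bench where they are.

Things in the scene. Friction and masses are not known exactly. Their poses are not given: they have to be found in the camera images.
- jig: Blue bar jig, fixed to the bench: bed 110 x 400 x 30 mm, local y from -180 to +220 mm. Origin: on the bench surface, on the slide line. z up; local y along the slide, from the rear stop to the headstock; local -x is the robot's side. All points of the jig below are in its frame.
- seat (a point): On the axis a bar has when lying in the two 90-degree aluminium V-blocks: jig x = 0, y = 130 mm, 60 mm above the bench, midway between the blocks. Blocks: each 16 mm long, centred at jig y = 102 and 158 mm, tops 72 mm above the bench, 50 mm wide over all; 40 mm free gap between them for the fingers. Axes as the jig's.
- end_stop (a point): Centre of the face of the headstock's steel stop button (22 mm wide): jig x = 0, y = 180 mm, 60 mm above the bench, facing -y. The headstock is 85 mm tall. Axes as the jig's.
- rail (a point): Centre of the fixed yellow overhead rail above the tailstock's whole path: 28 x 225 x 55 mm, jig x from -16 to +12, y from -180 to +45 mm, underside 150 and top 205 mm above the bench, on two posts at jig x = 46, y = -174 and 39 mm. Because of it the handle must be taken with the tool tilted, from the jig's -x side.
- tailstock (a joint): Travel of the grey tailstock (66 x 50 x 50 mm block with a steel nose 16 mm thick) along jig local +y, in m. 0 = drawn back to the rear stop, with the nose's tip at local y = 0; it grows towards the headstock, and the nose's tip is at local y = this value. It reaches 0.150 when the jig is empty. About 4 N of sliding friction; it stays where it is left.
- handle (a point): Grasp point of the tailstock's red handle: a flat paddle, 13 mm thick along the slide (jig local y), 22 mm wide, about 45 mm free length, leaning 30 degrees from vertical towards jig local -x. The point lies on the paddle's centre line, 21 mm short of its free end, at jig local x = -32 mm, 113 mm above the bench. Its axes are those of the jig.
- nose (a point): Centre of the flat tip of the tailstock's nose, 60 mm above the bench. Axes as the jig's.
- crate: Blue open plastic crate, fixed, 200 x 235 x 55 mm outside, walls and floor 5 mm. Origin: centre of its underside.
- bar: The wanted bar: bright steel octagonal bar, 24 mm across its flats, 80 mm long, with a red band 16 mm wide round its middle, about 0.3 kg, lying flat in the crate. Origin: its centre. x along its length.
- stub: Short dark octagonal stub, 24 mm across flats, 45 mm long, no band; lies in the crate. Origin: its centre.
- socket: Steel cylinder (a socket), diameter 26, 38 mm tall, standing in the crate. Origin: centre of underside.
- bush: Brass bush, outside 34, hole 22, 28 mm tall, standing in the crate. Origin: centre of underside.
- bolt: Bolt standing on its round head (30 mm wide, 11 mm thick), shank 14 mm, 47 mm tall in all; in the crate. Origin: underside of the head.
- collar: Copper collar, outside 38, hole 20, 16 mm tall; in the crate. Origin: centre of underside.
- mug: White mug, 76 mm wide, 90 mm tall, behind the jig and crate. Origin: centre of underside.
- tin: Orange grease tin, 70 mm wide, 80 mm tall, on the bench beyond the rear-stop end of the jig. Origin: centre of underside.
- wrench: Steel wrench, 160 mm long, lying flat on the bench between robot and jig. Origin: centre of underside, x along its length.
Mind the look-alikes: they are no part of the job. Leave any green or pink look-alike of the bar alone.

How it is judged:
By the outcome, as a careful person would: the job done as asked, in the order asked, and still so for the second after the job is handed in, with the robot touching nothing.
It also fails if it takes over 69 s, if anything falls off the work surface, if the arm or the gripper's body presses on something with over 40 N, if the wrist force passes 120 N, or if a joint passes its speed limit or range.

### The arm

A 7-joint arm with a two-finger parallel gripper is mounted at the origin on the work surface. World frame = base frame: x ahead of the robot, y to its left, z up, the work surface at z = 0. Lengths are in m, angles in rad, forces in N, time in s.
With the tool pointing down it reaches from about 0.4 to 0.85 m from the base axis. Payload 4.5 kg.
Tool frame: the origin (TCP) lies at the very end of the fingers, on their centre line; the grasp point (between the pads) lies 19 mm behind it; z points along the fingers, y is the line along which they close (so a half turn about z gives the same grasp; the last joint's range is limited). The gripper opens to 88 mm and grips with 3 to 60 N. Pads are 18 mm wide; open, the fingers measure 123 mm over their backs; the gripper's body (75 mm by 187 mm) begins 45 mm behind the grasp point.
Start: joints at [-1.159, 0.689, -0.195, 1.565, 0.157, 0.902, -0.215], TCP at [0.231, 0.581, 0.239] pointing down, gripper open.
Joint ranges: [-3.01, 3.01], [-0.46, 2.08], [-1.47, 1.51], [0.13, 2.56], [-1, 4.14], [0.04, 2.09], [-2.66, 2.66]. Speed limits (rad/s): [2.57, 2.57, 3.14, 3.14, 3.14, 3.14, 3.14].

### API

Orientations are given as a unit quaternion [x, y, z, w].
In Python, from plant import r gives the robot as it stands. The module is installed in compiled form; this text tells all that it offers.
- The arm moves only by the shell command python3 -m pendant 'ROWS' [FORCE]. ROWS is JSON, one flat list of numbers, 7 for each row, row after row: the opening, from 0 (shut) to 1 (fully open), then the shift along the tool's x, y, z scaled (see below), then the turn, a rotation vector about the tool's x, y, z scaled (see below). A call has 1 to 12 rows; each row is the pose to reach, as a shift and turn from the pose commanded when the call began, along the tool's axes at that moment; what a row does not reach only later rows make up. The controller multiplies each number of a shift by 0.15 m and each number of a turn by pi/2 rad. A row lasts 1/10 s, in which the tool goes at most 50 mm and 8.59 degrees, less where a joint would pass 70% of its speed; a pose out of reach is approached as far as the arm can. A call with a number of a shift or a turn outside -1 to 1 is refused whole. A call with a gripper value outside its range is refused whole. The fingers move at their own pace and stop on an object; FORCE is the grip in N (left out, the last holds). Time passes only in rows, so rows that repeat a pose let the fingers close. It gives the time, the measured TCP pose, the force, the opening and the grip force at its end, in the units of the state.
- r.get_state(): the state, without advancing time (a new reading comes with each control period).
- r.snapshot(name): name is "side" or "top"; returns a dict with "img" (420x560x3 uint8, red, green, blue), "mtx" (3x3 intrinsics, pixels), "k1" (the pictures are not rectified: a ray, as slopes to the right and down, at radius r is drawn at 1 + k1 r^2 times it, then the intrinsics apply), "cam_to_world" (4x4, takes a point from camera to world coordinates). Camera axes: x right, y up, looking along -z (the intrinsics and any distortion apply to the point x, -y, -z); pixel columns grow to the right and rows downward; lengths in m; the calibration is good to about 2 mm. A picture is of the moment at which its call begins. There is no depth.
- r.finish_job(): hands the job in; it is judged then, once.
The state is a dict: "clock": time; "q": joint angles; "qd": joint speeds; "joint_torque": joint torques, N m; "tool_pos": TCP position; "eef_rot": TCP orientation; "contact_force": force on the tool from outside, world axes, zero at the start; "moment": the same for the moment, N m; "opening": opening from 0.0 (shut) to 1.0 (fully open); "finger_force": force on a finger pad.
Only numpy, scipy, OpenCV 4.12 (cv2) and the standard library are available. Lean on these libraries where they do the work, as an engineer would, in place of code of your own. Each camera call takes 0.05 s, during which the arm holds its last target. There are 200 camera calls.

## Working session

There is one attempt and no reset: what is moved stays moved. The work goes in short steps, Python scripts to look and compute and a shell command to move; the robot and the scene stay as the last step left them, time stands still between calls to the robot, and variables do not carry over. Pictures are saved under pics/ and viewed, at most 10 in all, crops included, and the job is handed in when it is done.

```bash
mkdir -p pics
python3 - <<'E'
from plant import r
import cv2,pickle
s=r.get_state();print(s)
for n in("side","top"):
    d=r.snapshot(n);pickle.dump(d,open(n+".pkl","wb"));cv2.imwrite(f"pics/{n}0.png",cv2.cvtColor(d["img"],cv2.COLOR_RGB2BGR));print(n,d["mtx"],d["k1"],d["cam_to_world"])
E
```

```text
{'clock': 0.0, 'q': array([-1.15917477,  0.68996395, -0.19451062,  1.56631831,  0.15731985,
        0.90251214, -0.21505712]), 'qd': array([ 0.00062568,  0.00037906, -0.00015246,  0.00026287, -0.00109651,
        0.00072626,  0.00055579]), 'joint_torque': array([ 3.58735469e-04, -5.27555287e+01, -1.26703866e+00, -1.53431028e+01,
       -5.26742754e-02,  6.36149431e-03,  1.69623554e-04]), 'tool_pos': array([0.23038401, 0.58032009, 0.23792931]), 'eef_rot': array([ 1.87723357e-01,  9.82221525e-01, -8.99191162e-04, -9.46329881e-05]), 'contact_force': array([-0.78816366, -0.06305428, -0.67846177]), 'moment': array([ 0.0204501 , -0.04835801, -0.05115917]), 'finger_force': 0.0, 'opening': 0.9992546547869005}
side [[420.88384569   0.         288.28814105]
 [  0.         420.88384569 215.07301585]
 [  0.           0.           1.        ]] -0.062217354294030414 [[-0.98749012  0.09532996 -0.12560042  0.43080995]
 [-0.15705038 -0.66578772  0.72942572  0.65422241]
 [-0.01408709  0.74002629  0.6724304   0.75552743]
 [ 0.          0.          0.          1.        ]]
top [[422.15218463   0.         282.88704975]
 [  0.         422.15218463 212.93972526]
 [  0.           0.           1.        ]] -0.03533442877374001 [[ 0.02914732  0.99457353 -0.09986954  0.41914033]
 [-0.99940272  0.03085208  0.01556786 -0.01836427]
 [ 0.01856457  0.09935613  0.99487874  1.27898584]
 [ 0.          0.          0.          1.        ]]
```

View pics/side0.png

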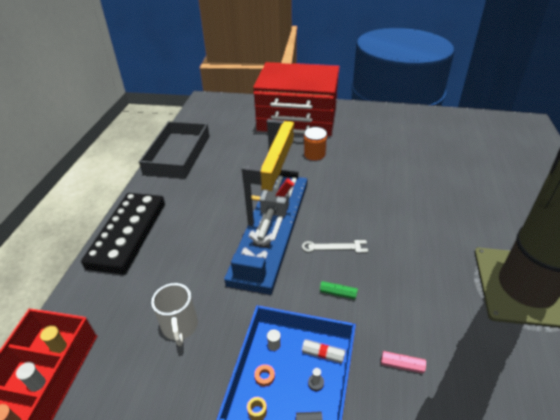

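View pics/top0.png

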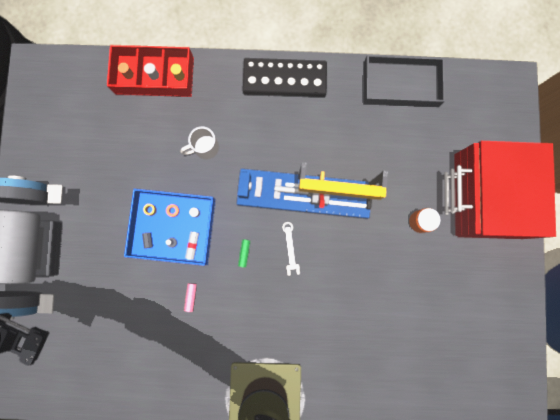

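```bash
cat > h.py <<'E'
import cv2,pickle,numpy as np
def crop(img,x0,y0,x1,y1,s):
    c=cv2.resize(img[y0:y1,x0:x1],None,fx=s,fy=s,interpolation=cv2.INTER_CUBIC)
    for u in range((x0//10+1)*10,x1,10):
        cv2.line(c,((u-x0)*s,0),((u-x0)*s,6),(0,255,255),1)
        if u%20==0: cv2.putText(c,str(u),((u-x0)*s-10,18),0,.4,(0,255,255),1)
    for v in range((y0//10+1)*10,y1,10):
        cv2.line(c,(0,(v-y0)*s),(6,(v-y0)*s),(0,255,255),1)
        if v%20==0: cv2.putText(c,str(v),(8,(v-y0)*s+4),0,.4,(0,255,255),1)
    return c
def save(n,c): cv2.imwrite("pics/"+n,c)
def load(n): d=pickle.load(open(n+".pkl","rb")); return d,cv2.cvtColor(d["img"],cv2.COLOR_RGB2BGR)
def proj(d,P):
    P=np.atleast_2d(P);T=np.linalg.inv(d["cam_to_world"]);c=P@T[:3,:3].T+T[:3,3]
    a=np.c_[c[:,0],-c[:,1]]/-c[:,2:3];a=a*(1+d["k1"]*(a**2).sum(1,keepdims=True))
    K=d["mtx"];return a@np.diag([K[0,0],K[1,1]])+K[:2,2]
def ray(d,uv):
    K=d["mtx"];a=(np.array(uv,float)-K[:2,2])/[K[0,0],K[1,1]];b=a.copy()
    for _ in range(20): b=a/(1+d["k1"]*(b@b))
    R=d["cam_to_world"];v=R[:3,:3]@[b[0],-b[1],-1];return R[:3,3],v/np.linalg.norm(v)
def atz(d,uv,z): o,v=ray(d,uv);return o+v*(z-o[2])/v[2]
def tri(d1,u1,d2,u2):
    A=0;b=0;L=[ray(d1,u1),ray(d2,u2)]
    for o,v in L: M=np.eye(3)-np.outer(v,v);A=A+M;b=b+M@o
    p=np.linalg.solve(A,b);return p,[np.linalg.norm(np.cross(p-o,v))*1000 for o,v in L]
E
python3 - <<'E'
from h import *
_,t=load("top");_,s=load("side")
save("A.png",np.vstack([crop(t,232,155,392,225,5),np.hstack([crop(t,122,186,222,248,4),crop(t,172,222,272,284,4)])]))
save("B.png",np.hstack([crop(s,222,112,322,232,5)[:600],np.zeros((600,5,3),np.uint8)]))
save("C.png",np.vstack([crop(s,222,210,382,320,5)]))
save("D.png",np.vstack([crop(s,222,300,362,419,5)]))
E
```

```text
(no output)
```

View pics/A.png

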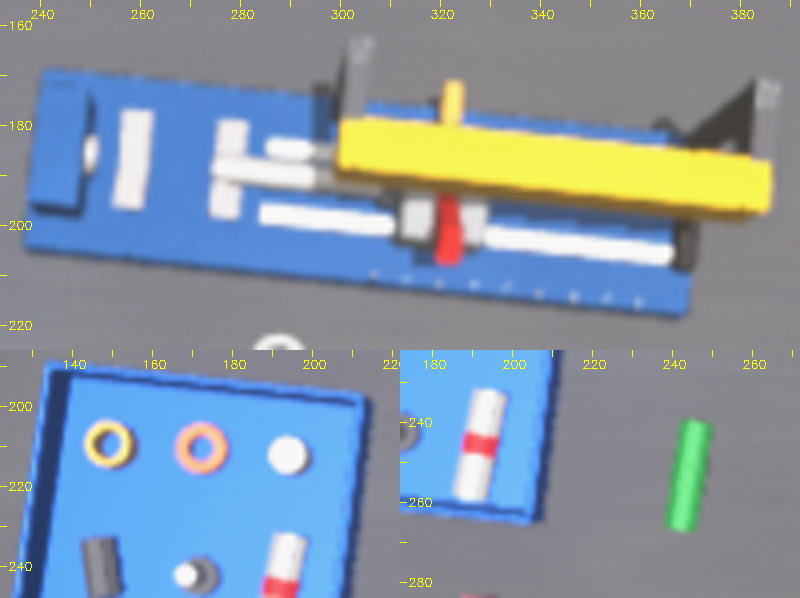

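View pics/B.png

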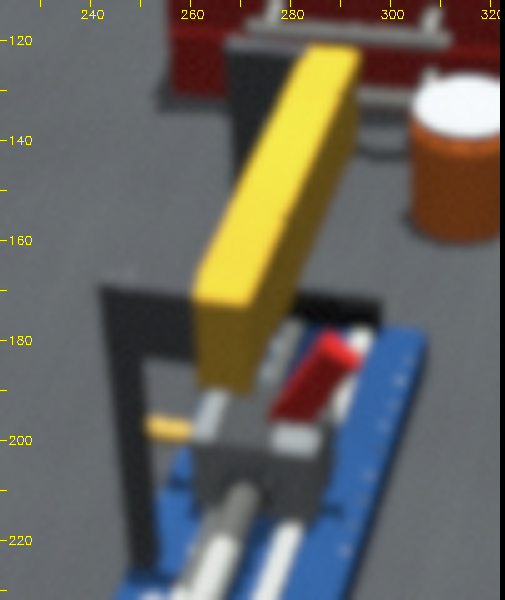

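View pics/C.png

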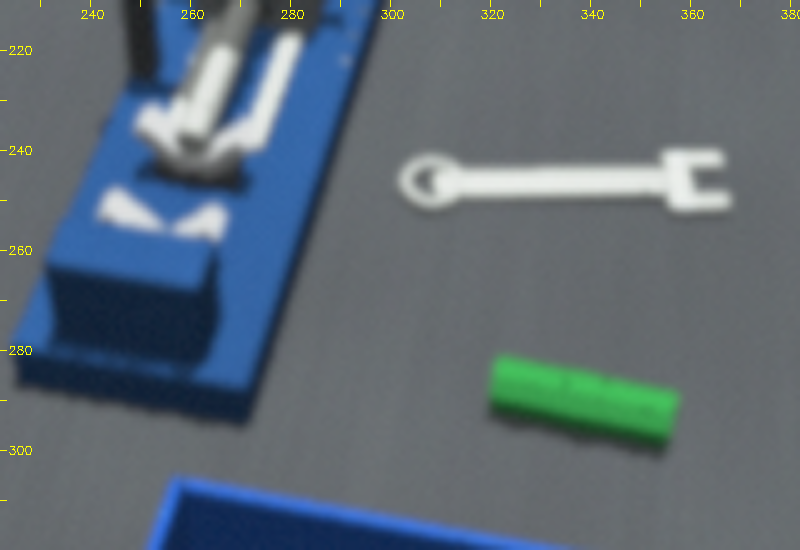

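View pics/D.png

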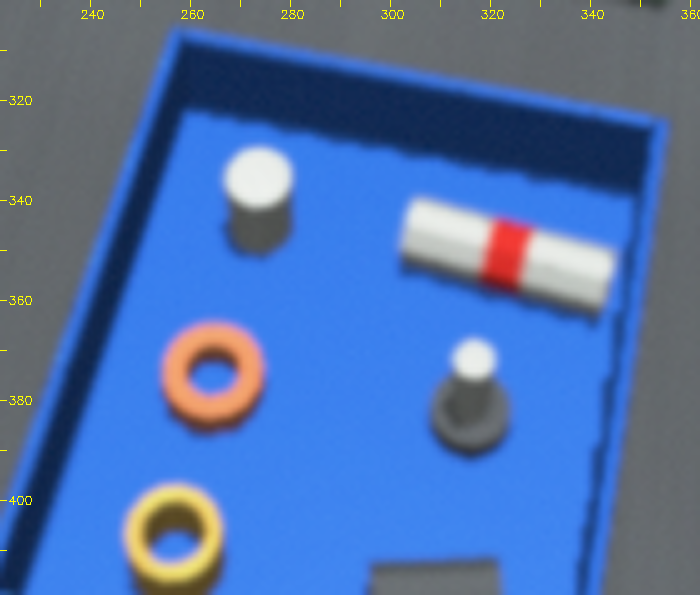

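```bash
cat > fit.py <<'E'
from h import *
from scipy.optimize import least_squares
t,_=load("top");s,_=load("side")
C=[(t,(240.4,168.6),(.055,.22,.03)),(t,(237,204.2),(-.055,.22,.03)),(t,(369.6,217.8),(-.055,-.18,.02)),
(t,(299.8,178.8),(.012,.045,.205)),(t,(386.4,187.6),(.012,-.18,.205)),(t,(258.6,186.8),(0,.158,.072)),(t,(277.7,188.7),(0,.102,.072)),
(s,(271.6,295),(-.055,.22,0)),(s,(225.2,287.6),(.055,.22,0)),(s,(272.5,287.6),(-.055,.22,.03)),(s,(307,178),(-.055,-.18,.03)),
(s,(260.6,170),(.012,.045,.205)),(s,(272,172.6),(-.016,.045,.205)),(s,(284,121),(.012,-.18,.205)),(s,(294,123),(-.016,-.18,.205)),(s,(261.4,189),(.012,.045,.15)),(s,(271.6,190.4),(-.016,.045,.15))]
def J(p,P):
    c,n=np.cos(p[3]),np.sin(p[3]);return np.array([[c,-n,0],[n,c,0],[0,0,1]])@np.array(P)+p[:3]
f=lambda p:np.concatenate([(proj(d,J(p,P))[0]-u) for d,u,P in C])
if __name__=="__main__":
    R=least_squares(f,[.55,0,0,0],loss="soft_l1");p=R.x;print(p.round(4));print(f(p).reshape(-1,2).round(1).tolist())
    np.save("jig.npy",p)
    for n,P in dict(seat=(0,.13,.06),stop=(0,.18,.06)).items(): print(n,J(p,P).round(4))
    inv=lambda w:J([0,0,0,-p[3]],w-p[:3]).round(4)
    w=tri(t,(321.8,207-1.5),s,(290,182));print("handle end",w,inv(w[0]))
    print("handle end top at z.131",inv(atz(t,(321.8,205.5),.131)),inv(atz(s,(290,182),.131)))
    print("nose top",inv(atz(t,(274.4,189),.066)))
    for n,a,b in(("band",(192,246),(323.4,351.2)),("ctr",(191.7,245.8),(323.6,351.6)),("endA",(194,232),(304,347)),("endB",(189.5,259.5),(343.4,356.6))): print(n,tri(t,a,s,b))
E
python3 fit.py
```

```text
[ 6.040e-01 -1.223e-01 -6.000e-04 -7.140e-02]
[[0.1, -0.0], [-0.6, 0.5], [-0.6, 0.9], [0.8, -0.8], [0.5, -0.7], [-0.0, -0.4], [0.1, -0.3], [1.0, 0.8], [0.3, -0.5], [-0.5, -0.3], [0.9, -0.4], [-0.9, 0.8], [-0.1, -0.2], [-0.4, -0.5], [0.2, -1.4], [-0.3, 1.2], [1.3, 1.4]]
seat [0.6132 0.0074 0.0594]
stop [0.6168 0.0572 0.0594]
handle end (array([ 0.56028683, -0.14246037,  0.12989874]), [np.float64(1.948894484281243), np.float64(1.9488944842812774)]) [-0.0421 -0.0232  0.1305]
handle end top at z.131 [-0.0442 -0.0234  0.1316] [-0.0405 -0.0218  0.1316]
nose top [-0.002   0.1118  0.0666]
band (array([0.43940523, 0.22942289, 0.0164885 ]), [np.float64(0.7649123052003574), np.float64(0.7649123052002776)])
ctr (array([0.43945241, 0.23031123, 0.01665605]), [np.float64(0.24899600129407212), np.float64(0.24899600129399135)])
endA (array([0.4794951 , 0.22559217, 0.01597734]), [np.float64(1.005477358257306), np.float64(1.005477358257411)])
endB (array([0.39980978, 0.23496213, 0.01581602]), [np.float64(1.3374251666906924), np.float64(1.3374251666907133)])
```

```bash
cat > plan.py <<'E'
import sys,numpy as np
from scipy.spatial.transform import Rotation as R
from plant import r
p=np.load("jig.npy")
def jig(P): 
    return R.from_euler("z",p[3]).apply(P)+p[:3]
def tool(closing,tilt):
    """tool pointing down closing along world angle (rad), then tilted (rad) towards jig +x in jig frame"""
    a=closing-np.pi/2; Rz=R.from_euler("z",a)          # y axis at closing angle
    return Rz*R.from_euler("x",0)*R.from_matrix(np.array([[-1,0,0],[0,1,0],[0,0,-1]]).T)*R.from_euler("y",tilt)
def plan(P,Rt):
    s=r.get_state();R0=R.from_quat(s["eef_rot"])
    best=min((R0.inv()*Rt*R.from_euler("z",k)).as_rotvec().tolist() for k in(0,)) 
    print("t",round(s["clock"],2),"pos",s["tool_pos"].round(4),"op",round(s["opening"],3),"F",s["contact_force"].round(1),"ff",round(s["finger_force"],1))
    print("shift",(R0.inv().apply(np.array(P)-s["tool_pos"])/.15).round(3),"turn",(np.array(best)/(np.pi/2)).round(3))
E
M='[0.5,-0.853,-0.935,-0.083,0,0,0, 0.5,-0.853,-0.935,-0.083,0,0,0, 0.5,-0.853,-0.935,-0.083,0,0,0, 0.5,-0.853,-0.935,-0.083,0,0,0, 0.5,-0.853,-0.935,-0.083,0,0,0]'
true
python3 -m pendant '[0.5,-0.853,-0.935,-0.083,0,0,0, 0.5,-0.853,-0.935,-0.083,0,0,0, 0.5,-0.853,-0.935,-0.083,0,0,0, 0.5,-0.853,-0.935,-0.083,0,0,0, 0.5,-0.853,-0.935,-0.083,0,0,0]'
python3 - <<'E'
from plan import *
for tl in (0,.7,-.7):
    T=tool(np.pi/2+p[3],tl);print(T.as_matrix().round(2).tolist())
plan([.50,-.13,.288],tool(np.pi/2+p[3],0))
E
```

```text
clock: 0.6
tool_pos: [0.3006, 0.3966, 0.251]
eef_rot: [0.192, 0.981, -0.003, 0.001]
contact_force: [0.8, -0.1, -0.1]
opening: 0.572
finger_force: 0.0
[[-1.0, 0.07, 0.0], [0.07, 1.0, 0.0], [0.0, 0.0, -1.0]]
[[-0.76, 0.07, -0.64], [0.05, 1.0, 0.05], [0.64, -0.0, -0.76]]
[[-0.76, 0.07, 0.64], [0.05, 1.0, -0.05], [-0.64, 0.0, -0.76]]
t 0.6 pos [0.3006 0.3966 0.251 ] op 0.572 F [ 0.8 -0.1 -0.1] ff 0.0
shift [-2.555 -2.752 -0.223] turn [-0.004  0.001 -0.2  ]
```

```bash
python3 -m pendant '[0.5,-0.85,-0.92,-0.08,0,0,0, 0.5,-0.85,-0.92,-0.08,0,0,0, 0.5,-0.85,-0.92,-0.08,0,0,0, 0.5,-0.85,-0.92,-0.08,0,0,0, 0.5,-0.85,-0.92,-0.08,0,0,0]' >/dev/null
python3 -m pendant '[0.5,-0.85,-0.92,-0.08,0,0,0, 0.5,-0.85,-0.92,-0.08,0,0,0, 0.5,-0.85,-0.92,-0.08,0,0,0, 0.5,-0.85,-0.92,-0.08,0,0,0, 0.5,-0.85,-0.92,-0.08,0,0,0]' >/dev/null
python3 -m pendant '[0.5,-0.85,-0.92,-0.08,0,0,-0.2, 0.5,-0.85,-0.92,-0.08,0,0,-0.2, 0.5,-0.85,-0.92,-0.08,0,0,-0.2, 0.5,-0.85,-0.92,-0.08,0,0,-0.2, 0.5,-0.85,-0.92,-0.08,0,0,-0.2, 0.5,-0.85,-0.92,-0.08,0,0,-0.2]'
python3 - <<'E'
from plan import *
T=tool(np.pi/2+p[3],-np.radians(40))
g=np.array([-.0238,-.0228,.1054]);d=np.array([.643,0,-.766])
plan(jig(g-.1*d),T)
E
```

```text
clock: 2.2
tool_pos: [0.5012, -0.121, 0.2867]
eef_rot: [0.032, 0.999, 0.001, -0.0]
contact_force: [0.4, 1.1, 0.8]
opening: 0.502
finger_force: 0.0
t 2.2 pos [ 0.5012 -0.121   0.2867] op 0.502 F [0.4 1.1 0.8] ff 0.0
shift [-0.096 -0.113  0.702] turn [ 0.003 -0.445  0.005]
```

```bash
python3 -m pendant '[0.5,-0.09,-0.11,0.2,0,-0.445,0, 0.5,-0.09,-0.11,0.4,0,-0.445,0, 0.5,-0.09,-0.11,0.6,0,-0.445,0, 0.5,-0.09,-0.11,0.7,0,-0.445,0, 0.5,-0.09,-0.11,0.7,0,-0.445,0, 0.5,-0.09,-0.11,0.7,0,-0.445,0, 0.5,-0.09,-0.11,0.7,0,-0.445,0]'
python3 - <<'E'
from plan import *
T=tool(np.pi/2+p[3],-np.radians(40))
g=np.array([-.0238,-.0228,.1054]);d=np.array([.643,0,-.766])
plan(jig(g),T)
E
```

```text
clock: 2.9
tool_pos: [0.492, -0.1553, 0.1829]
eef_rot: [0.032, 0.988, -0.054, 0.141]
contact_force: [-0.3, -1.2, -0.1]
opening: 0.5
finger_force: 0.0
t 2.9 pos [ 0.492  -0.1553  0.1829] op 0.5 F [-0.3 -1.2 -0.1] ff 0.0
shift [-0.402  0.176  0.647] turn [-0.058 -0.261  0.025]
```

```bash
python3 - <<'E'
from plant import r
print(r.get_state()["q"].round(3))
E
python3 -m pendant '[0.5,0,0,0,0,0,0, 0.5,0,0,0,0,0,0]'
python3 - <<'E'
from plan import *
print(r.get_state()["q"].round(3))
T=tool(np.pi/2+p[3],-np.radians(40))
g=np.array([-.0238,-.0228,.1054]);d=np.array([.643,0,-.766])
plan(jig(g-.1*d),T)
E
```

```text
[ 0.478  0.6   -0.469  2.226  1.398  0.346  0.291]
clock: 3.1
tool_pos: [0.4915, -0.1568, 0.1829]
eef_rot: [0.033, 0.988, -0.054, 0.14]
contact_force: [-0.7, -0.6, 1.1]
opening: 0.503
finger_force: 0.0
[ 0.479  0.599 -0.465  2.224  1.383  0.344  0.307]
t 3.1 pos [ 0.4915 -0.1568  0.1829] op 0.503 F [-0.7 -0.6  1.1] ff 0.0
shift [-0.138  0.132  0.038] turn [-0.058 -0.263  0.024]
```

```bash
python3 -m pendant '[0.5,-0.138,0.132,0.038,-0.058,-0.26,0.024, 0.5,-0.138,0.132,0.038,-0.058,-0.26,0.024, 0.5,-0.138,0.132,0.038,-0.058,-0.26,0.024, 0.5,-0.138,0.132,0.038,-0.058,-0.26,0.024, 0.5,-0.138,0.132,0.038,-0.058,-0.26,0.024, 0.5,-0.138,0.132,0.038,-0.058,-0.26,0.024]'
python3 - <<'E'
from plan import *
print(r.get_state()["q"].round(3))
T=tool(np.pi/2+p[3],-np.radians(40))
g=np.array([-.0238,-.0228,.1054]);d=np.array([.643,0,-.766])
plan(jig(g-.1*d),T)
E
```

```text
clock: 3.7
tool_pos: [0.5106, -0.1416, 0.1779]
eef_rot: [0.035, 0.941, -0.013, 0.336]
contact_force: [-0.4, -0.5, -0.4]
opening: 0.5
finger_force: 0.0
[ 0.779  0.838 -0.92   2.523  2.494  0.884 -0.699]
t 3.7 pos [ 0.5106 -0.1416  0.1779] op 0.5 F [-0.4 -0.5 -0.4] ff 0.0
shift [-0.034  0.021 -0.003] turn [-0.002 -0.008 -0.002]
```

```bash
python3 -m pendant '[0.5,-0.03,0.02,0.22,0,0,0, 0.5,-0.03,0.02,0.44,0,0,0, 0.5,-0.03,0.02,0.6,0,0,0, 0.5,-0.03,0.02,0.66,0,0,0, 0.5,-0.03,0.02,0.66,0,0,0]'
python3 - <<'E'
from plan import *
import cv2; from h import crop,save
print(r.get_state()["q"].round(3))
T=tool(np.pi/2+p[3],-np.radians(40))
g=np.array([-.0238,-.0228,.1054])
plan(jig(g),T)
a,b=[cv2.cvtColor(r.snapshot(n)["img"],cv2.COLOR_RGB2BGR) for n in("top","side")]
save("E.png",np.hstack([crop(a,270,150,370,250,4),crop(b,240,120,340,220,4)]))
E
```

```text
clock: 4.2
tool_pos: [0.582, -0.1434, 0.1077]
eef_rot: [0.034, 0.94, -0.015, 0.339]
contact_force: [-1.4, -0.4, 0.6]
opening: 0.501
finger_force: 0.0
[ 0.703  1.021 -0.844  2.357  2.548  0.922 -0.635]
t 4.2 pos [ 0.582  -0.1434  0.1077] op 0.501 F [-1.4 -0.4  0.6] ff 0.0
shift [ 0.03  -0.002  0.   ] turn [-0.004 -0.004  0.   ]
```

View pics/E.png

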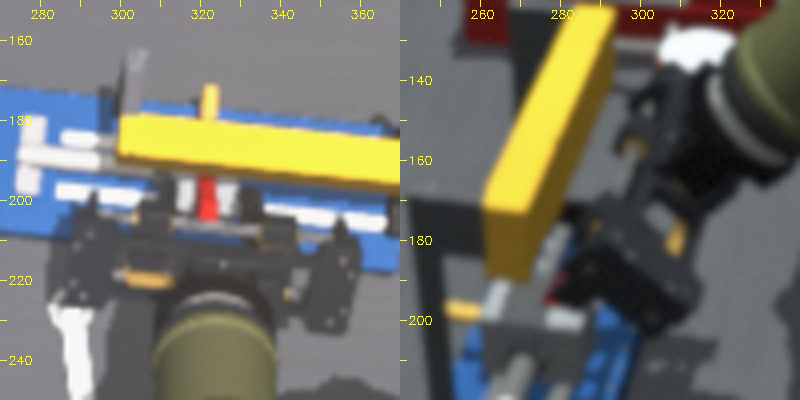

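```bash
python3 -m pendant '[0,0.03,0,0,0,0,0, 0,0.03,0,0,0,0,0, 0,0.03,0,0,0,0,0, 0,0.03,0,0,0,0,0, 0,0.03,0,0,0,0,0, 0,0.03,0,0,0,0,0, 0,0.03,0,0,0,0,0, 0,0.03,0,0,0,0,0]' 30
python3 -m pendant '[0,0,-0.05,0,0,0,0, 0,0,-0.12,0,0,0,0, 0,0,-0.19,0,0,0,0, 0,0,-0.26,0,0,0,0, 0,0,-0.33,0,0,0,0, 0,0,-0.4,0,0,0,0, 0,0,-0.47,0,0,0,0, 0,0,-0.54,0,0,0,0, 0,0,-0.6,0,0,0,0, 0,0,-0.65,0,0,0,0, 0,0,-0.67,0,0,0,0, 0,0,-0.67,0,0,0,0]'
python3 - <<'E'
from plan import *
print(r.get_state()["q"].round(3))
T=tool(np.pi/2+p[3],-np.radians(40))
plan(jig(np.array([-.0238,-.0228-.108,.1054])),T)
E
```

```text
clock: 5.1
tool_pos: [0.5777, -0.1427, 0.1054]
eef_rot: [0.035, 0.94, -0.014, 0.34]
contact_force: [-2.6, 1.8, 3.8]
opening: 0.148
finger_force: 30.0
clock: 6.3
tool_pos: [0.5703, -0.2437, 0.1054]
eef_rot: [0.035, 0.94, -0.014, 0.34]
contact_force: [-0.3, 3.3, 1.2]
opening: 0.148
finger_force: 30.0
[ 0.924  1.01  -0.795  2.263  2.673  0.697 -0.525]
t 6.3 pos [ 0.5703 -0.2437  0.1054] op 0.148 F [-0.3  3.3  1.2] ff 30.0
shift [-0.003 -0.049  0.008] turn [-0.003 -0.002 -0.001]
```

```bash
python3 -m pendant '[0,0,-0.02,0,0,0,0, 0,0,-0.04,0,0,0,0, 0,0,-0.05,0,0,0,0, 0,0,-0.05,0,0,0,0]'
python3 -m pendant '[0.4,0,0,0,0,0,0, 0.4,0,0,0,0,0,0, 0.4,0,0,0,0,0,0, 0.4,0,0,0,0,0,0]'
python3 -m pendant '[0.4,0,0,-0.3,0,0,0, 0.4,0,0,-0.6,0,0,0, 0.4,0,0,-0.85,0,0,0, 0.4,0,0,-1,0,0,0, 0.4,0,0,-1,0,0,0]'
python3 - <<'E'
from plan import *
print(r.get_state()["q"].round(3))
ba=np.arctan2(-.0094,.0797)
plan([.45,-.1,.30],tool(np.pi/2+ba,0))
E
```

```text
clock: 6.7
tool_pos: [0.5698, -0.2511, 0.1054]
eef_rot: [0.035, 0.94, -0.014, 0.34]
contact_force: [0.3, 2.3, -0.4]
opening: 0.144
finger_force: 30.0
clock: 7.1
tool_pos: [0.5696, -0.2516, 0.1053]
eef_rot: [0.035, 0.94, -0.014, 0.34]
contact_force: [-0.7, -0.3, 0.7]
opening: 0.399
finger_force: 0.0
clock: 7.6
tool_pos: [0.4724, -0.2439, 0.2223]
eef_rot: [0.035, 0.94, -0.015, 0.34]
contact_force: [0.2, -1.0, -0.1]
opening: 0.401
finger_force: 0.0
[ 1.123  0.704 -0.895  2.431  2.646  0.515 -0.574]
t 7.6 pos [ 0.4724 -0.2439  0.2223] op 0.401 F [ 0.2 -1.  -0.1] ff 0.0
shift [-0.164  0.942 -0.544] turn [0.006 0.442 0.026]
```

```bash
python3 -m pendant '[0.4,-0.41,0.94,-0.33,0,0.44,0.026, 0.4,-0.41,0.94,-0.33,0,0.44,0.026, 0.4,-0.41,0.94,-0.33,0,0.44,0.026, 0.4,-0.41,0.94,-0.33,0,0.44,0.026, 0.4,-0.41,0.94,-0.33,0,0.44,0.026, 0.4,-0.41,0.94,-0.33,0,0.44,0.026, 0.4,-0.41,0.94,-0.33,0,0.44,0.026, 0.4,-0.41,0.94,-0.33,0,0.44,0.026, 0.4,-0.41,0.94,-0.33,0,0.44,0.026, 0.4,-0.41,0.94,-0.33,0,0.44,0.026]'
cat > q.py <<'E'
from plan import *
print(r.get_state()["q"].round(3))
ba=np.arctan2(-.0094,.0797)
plan([.4395,.230,.18],tool(np.pi/2+ba,0))
E
python3 q.py
```

```text
clock: 8.6
tool_pos: [0.499, -0.1043, 0.2974]
eef_rot: [0.057, 0.998, 0.003, 0.006]
contact_force: [2.3, -2.0, -1.0]
opening: 0.399
finger_force: 0.0
[ 0.681  0.58  -0.912  1.819  0.537  0.998  1.008]
t 8.6 pos [ 0.499  -0.1043  0.2974] op 0.399 F [ 2.3 -2.  -1. ] ff 0.0
shift [0.655 2.164 0.791] turn [0.005 0.007 0.003]
```

```bash
python3 -m pendant '[0.4,0.3,1,0,0,0,0, 0.4,0.3,1,0,0,0,0, 0.4,0.3,1,0,0,0,0, 0.4,0.3,1,0,0,0,0]' >/dev/null
python3 -m pendant '[0.42,0.3,1,0.3,0,0,0, 0.42,0.3,1,0.3,0,0,0, 0.42,0.3,1,0.3,0,0,0, 0.42,0.3,1,0.3,0,0,0, 0.42,0.3,1,0.3,0,0,0]' >/dev/null
python3 -m pendant '[0.42,0.06,0.16,0.49,0,0,0, 0.42,0.06,0.16,0.49,0,0,0, 0.42,0.06,0.16,0.49,0,0,0]'
python3 q.py
python3 - <<'E'
from plan import *
from h import *
import cv2
T,t=load("top");S,s=load("side")
# crate wall near bar: rim outer edge in the first top picture
print([atz(T,u,.055).round(3).tolist() for u in((210.7,222),(207,264.5))], "bolt",atz(T,(172,242.5),.016).round(3))
b=cv2.cvtColor(r.snapshot("side")["img"],cv2.COLOR_RGB2BGR);a=cv2.cvtColor(r.snapshot("top")["img"],cv2.COLOR_RGB2BGR)
save("F.png",np.hstack([crop(b,270,290,370,390,4),crop(a,270,150,370,250,4)]))
E
```

```text
clock: 9.8
tool_pos: [0.4399, 0.2254, 0.175]
eef_rot: [0.057, 0.998, -0.001, 0.007]
contact_force: [0.8, 0.4, 0.5]
opening: 0.421
finger_force: 0.0
[-0.137  0.702 -0.714  2.014  0.744  0.694  0.123]
t 9.8 pos [0.4399 0.2254 0.175 ] op 0.421 F [0.8 0.4 0.5] ff 0.0
shift [ 0.005  0.03  -0.033] turn [-0.001  0.01   0.002]
[[0.509, 0.171, 0.055], [0.386, 0.176, 0.055]] bolt [0.447 0.29  0.016]
```

View pics/F.png

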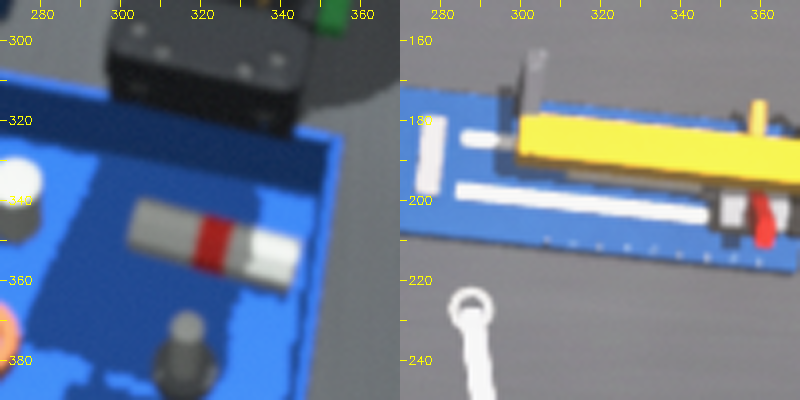

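```bash
python3 -m pendant '[0.38,0,0.03,0.3,0,0.01,0, 0.38,0,0.03,0.6,0,0.01,0, 0.38,0,0.03,0.8,0,0.01,0, 0.38,0,0.03,0.9,0,0.01,0, 0.38,0,0.03,0.9,0,0.01,0]'
sed -i 's/,.18\],/,.010],/' q.py; python3 q.py
```

```text
clock: 10.4
tool_pos: [0.4452, 0.2309, 0.0426]
eef_rot: [0.058, 0.998, 0.001, 0.002]
contact_force: [-0.5, 0.4, 0.5]
opening: 0.377
finger_force: 0.0
[-0.292  0.91  -0.463  2.062  1.049  0.42  -0.142]
t 10.4 pos [0.4452 0.2309 0.0426] op 0.377 F [-0.5  0.4  0.5] ff 0.0
shift [ 0.038 -0.011  0.217] turn [0.002 0.003 0.001]
```

```bash
python3 -m pendant '[0.38,0.03,-0.01,0.1,0,0.003,0, 0.38,0.035,-0.01,0.18,0,0.003,0, 0.38,0.035,-0.01,0.215,0,0.003,0, 0.38,0.035,-0.01,0.215,0,0.003,0]'
python3 q.py
python3 -m pendant '[0,0,0,0,0,0,0, 0,0,0,0,0,0,0, 0,0,0,0,0,0,0, 0,0,0,0,0,0,0, 0,0,0,0,0,0,0, 0,0,0,0,0,0,0]' 35
python3 q.py
```

```text
clock: 10.8
tool_pos: [0.4401, 0.2315, 0.0116]
eef_rot: [0.057, 0.998, 0.002, 0.001]
contact_force: [-0.2, -0.1, 0.2]
opening: 0.379
finger_force: 0.0
[-0.348  0.957 -0.375  2.077  1.155  0.33  -0.247]
t 10.8 pos [0.4401 0.2315 0.0116] op 0.379 F [-0.2 -0.1  0.2] ff 0.0
shift [ 0.003 -0.01   0.011] turn [0.003 0.001 0.002]
clock: 11.4
tool_pos: [0.4398, 0.2317, 0.0117]
eef_rot: [0.057, 0.998, 0.002, 0.001]
contact_force: [0.6, -0.4, 5.9]
opening: 0.266
finger_force: 34.7
[-0.349  0.957 -0.374  2.078  1.156  0.33  -0.248]
t 11.4 pos [0.4398 0.2317 0.0117] op 0.266 F [ 0.6 -0.4  5.9] ff 34.7
shift [ 0.001 -0.011  0.011] turn [0.003 0.001 0.002]
```

```bash
python3 -m pendant '[0,0,0,-0.1,0,0,0, 0,0,0,-0.3,0,0,0, 0,0,0,-0.6,0,0,0, 0,0,0,-0.9,0,0,0, 0,0,0,-1,0,0,0, 0,0,0,-1,0,0,0]'
cat > s.py <<'E'
import sys
from plan import *
dy,z=float(sys.argv[1]),float(sys.argv[2])
print(r.get_state()["q"].round(3))
for a in(p[3],p[3]+np.pi): plan(jig([0,.13+dy,z]),tool(a,0))
E
python3 s.py 0 .16
python3 - <<'E'
from plan import *
from h import *
D=r.snapshot("side");b=cv2.cvtColor(D["img"],cv2.COLOR_RGB2BGR)
import pickle;pickle.dump(D,open("side2.pkl","wb"))
u=proj(D,r.get_state()["tool_pos"])[0].astype(int);print(u)
save("G.png",crop(b,u[0]-60,u[1]-60,u[0]+60,u[1]+60,5))
E
```

```text
clock: 12.0
tool_pos: [0.44, 0.2314, 0.1629]
eef_rot: [0.057, 0.998, 0.003, 0.002]
contact_force: [-0.4, -0.2, -2.5]
opening: 0.267
finger_force: 34.7
[-0.146  0.727 -0.706  2.011  0.755  0.675  0.112]
t 12.0 pos [0.44   0.2314 0.1629] op 0.267 F [-0.4 -0.2 -2.5] ff 34.7
shift [-1.318 -1.352  0.018] turn [ 0.005 -0.002  0.972]
t 12.0 pos [0.44   0.2314 0.1629] op 0.267 F [-0.4 -0.2 -2.5] ff 34.7
shift [-1.318 -1.352  0.018] turn [ 0.002  0.005 -1.028]
[327 307]
```

View pics/G.png

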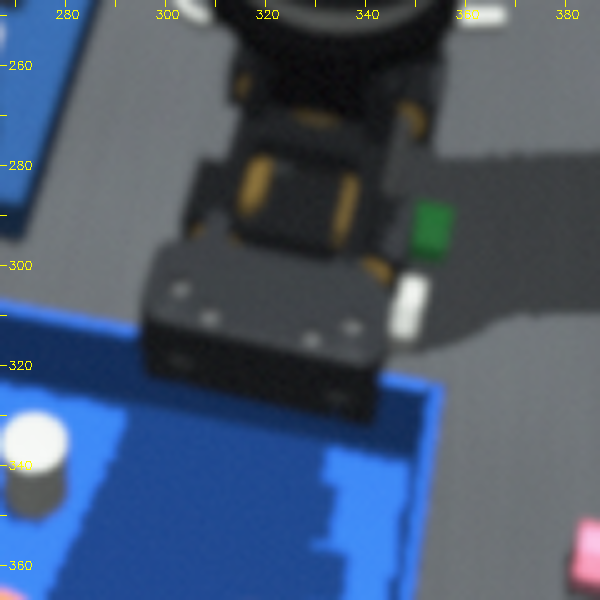

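```bash
python3 -m pendant '[0,-0.06,-0.06,0,0,0,0.08, 0,-0.12,-0.12,0,0,0,0.17, 0,-0.18,-0.18,0,0,0,0.26, 0,-0.24,-0.24,0,0,0,0.35, 0,-0.3,-0.3,0,0,0,0.44, 0,-0.36,-0.36,0,0,0,0.53, 0,-0.42,-0.42,0,0,0,0.62, 0,-0.48,-0.48,0,0,0,0.71, 0,-0.54,-0.54,0,0,0,0.8, 0,-0.6,-0.6,0,0,0,0.89, 0,-0.66,-0.66,0,0,0,0.97, 0,-0.66,-0.66,0,0,0,0.97]'
python3 s.py 0 .16
```

```text
clock: 13.25
tool_pos: [0.526, 0.1189, 0.1584]
eef_rot: [0.731, 0.682, -0.001, -0.001]
contact_force: [-0.4, -0.7, -3.0]
opening: 0.267
finger_force: 34.7
[-0.116  0.707 -0.316  1.896  0.364  0.596 -0.735]
t 13.25 pos [0.526  0.1189 0.1584] op 0.267 F [-0.4 -0.7 -3. ] ff 34.7
shift [-0.701  0.632 -0.009] turn [-0.001 -0.     0.001]
t 13.25 pos [0.526  0.1189 0.1584] op 0.267 F [-0.4 -0.7 -3. ] ff 34.7
shift [-0.701  0.632 -0.009] turn [ 1.000e-03 -2.000e-03 -1.999e+00]
```

```bash
python3 -m pendant '[0,-0.2,0.18,0,0,0,0, 0,-0.4,0.36,0,0,0,0, 0,-0.6,0.54,0,0,0,0, 0,-0.7,0.63,0,0,0,0, 0,-0.7,0.63,0,0,0,0, 0,-0.7,0.63,0,0,0,0]'
python3 s.py 0 .06
python3 - <<'E'
from plan import *
print(R.from_euler("z",-p[3]).apply(r.get_state()["tool_pos"]-p[:3]))
E
```

```text
clock: 13.85
tool_pos: [0.6119, 0.0112, 0.1584]
eef_rot: [0.729, 0.684, 0.001, -0.003]
contact_force: [-0.1, 1.0, -2.7]
opening: 0.269
finger_force: 34.7
[ 0.11   0.79  -0.361  1.672  0.369  0.75  -0.49 ]
t 13.85 pos [0.6119 0.0112 0.1584] op 0.269 F [-0.1  1.  -2.7] ff 34.7
shift [-0.028  0.013  0.66 ] turn [-0.002 -0.003  0.005]
t 13.85 pos [0.6119 0.0112 0.1584] op 0.269 F [-0.1  1.  -2.7] ff 34.7
shift [-0.028  0.013  0.66 ] turn [ 0.005 -0.003 -1.995]
[-0.00160799  0.13371582  0.15898992]
```

```bash
python3 -m pendant '[0,-0.028,0.012,0.1,0,0,0.005, 0,-0.028,0.012,0.25,0,0,0.005, 0,-0.028,0.012,0.4,0,0,0.005, 0,-0.028,0.012,0.5,0,0,0.005, 0,-0.028,0.012,0.57,0,0,0.005, 0,-0.028,0.012,0.62,0,0,0.005, 0,-0.028,0.012,0.62,0,0,0.005]'
python3 s.py 0 .056
```

```text
clock: 14.55
tool_pos: [0.6143, 0.0066, 0.0659]
eef_rot: [0.733, 0.681, 0.001, -0.002]
contact_force: [-0.2, 0.2, -1.9]
opening: 0.269
finger_force: 34.7
[ 0.08   0.921 -0.295  1.712  0.432  0.573 -0.545]
t 14.55 pos [0.6143 0.0066 0.0659] op 0.269 F [-0.2  0.2 -1.9] ff 34.7
shift [ 0.004 -0.007  0.07 ] turn [-0.001 -0.003 -0.002]
t 14.55 pos [0.6143 0.0066 0.0659] op 0.269 F [-0.2  0.2 -1.9] ff 34.7
shift [ 0.004 -0.007  0.07 ] turn [-0.004  0.002  1.998]
```

```bash
python3 -m pendant '[0,0.004,-0.007,0.02,0,0,0, 0,0.004,-0.007,0.035,0,0,0, 0,0.004,-0.007,0.05,0,0,0, 0,0.004,-0.007,0.05,0,0,0]'
python3 -m pendant '[0,0,0,0.008,0,0,0, 0,0,0,0.016,0,0,0, 0,0,0,0.016,0,0,0]'
python3 s.py 0 .056
```

```text
clock: 14.95
tool_pos: [0.6138, 0.007, 0.0593]
eef_rot: [0.733, 0.68, 0.001, -0.001]
contact_force: [0.7, 0.4, -2.5]
opening: 0.267
finger_force: 34.7
clock: 15.25
tool_pos: [0.6142, 0.007, 0.0569]
eef_rot: [0.733, 0.68, 0.002, -0.001]
contact_force: [1.5, 0.6, -1.6]
opening: 0.269
finger_force: 34.7
[ 0.075  0.934 -0.286  1.717  0.439  0.553 -0.553]
t 15.25 pos [0.6142 0.007  0.0569] op 0.269 F [ 1.5  0.6 -1.6] ff 34.7
shift [ 0.002 -0.006  0.01 ] turn [ 0.    -0.003 -0.002]
t 15.25 pos [0.6142 0.007  0.0569] op 0.269 F [ 1.5  0.6 -1.6] ff 34.7
shift [ 0.002 -0.006  0.01 ] turn [-0.004 -0.     1.998]
```

```bash
for i in 1; do python3 -m pendant '[0,0,-0.004,0.008,0,0,0, 0,0,-0.004,0.008,0,0,0]'; python3 -m pendant '[0,0,0,0.008,0,0,0, 0,0,0,0.008,0,0,0]'; done
python3 s.py 0 .056
```

```text
clock: 15.45
tool_pos: [0.6144, 0.0071, 0.0563]
eef_rot: [0.733, 0.68, 0.002, -0.001]
contact_force: [2.5, -0.8, 1.4]
opening: 0.267
finger_force: 34.7
clock: 15.65
tool_pos: [0.6149, 0.0071, 0.0554]
eef_rot: [0.733, 0.68, 0.003, -0.0]
contact_force: [2.5, 0.5, 5.3]
opening: 0.265
finger_force: 34.7
[ 0.073  0.936 -0.284  1.718  0.441  0.547 -0.555]
t 15.65 pos [0.6149 0.0071 0.0554] op 0.265 F [2.5 0.5 5.3] ff 34.7
shift [ 0.001 -0.011  0.   ] turn [ 0.002 -0.003 -0.002]
t 15.65 pos [0.6149 0.0071 0.0554] op 0.265 F [2.5 0.5 5.3] ff 34.7
shift [ 0.001 -0.011  0.   ] turn [-0.005 -0.003  1.998]
```

```bash
python3 -m pendant '[0.3,0,0,0,0,0,0, 0.45,0,0,0,0,0,0, 0.5,0,0,0,0,0,0, 0.5,0,0,0,0,0,0]'
python3 -m pendant '[0.5,0,0,-0.1,0,0,0, 0.5,0,0,-0.3,0,0,0, 0.5,0,0,-0.6,0,0,0, 0.5,0,0,-0.9,0,0,0, 0.5,0,0,-1,0,0,0, 0.5,0,0,-1,0,0,0]'
python3 -m pendant '[0.5,0,-0.5,-0.3,0,0,0, 0.5,0,-0.9,-0.5,0,0,0, 0.5,0,-0.9,-0.5,0,0,0, 0.5,0,-0.9,-0.5,0,0,0]'
python3 - <<'E'
from plan import *
from h import *
import pickle
print(r.get_state()["q"].round(3))
h=np.array([-.0238,-.0228-.1085,.1054]);d=np.array([.643,0,-.766])
plan(jig([-.1,-.05,.30]),tool(np.pi/2+p[3],0))
plan(jig(h-.1*d),tool(np.pi/2+p[3],-np.radians(40)))
for n in("top","side"):pickle.dump(r.snapshot(n),open(n+"3.pkl","wb"))
a,A=load("top3");b,B=load("side3")
w=J=[jig(P) for P in((0,.09,.06),(0,.13,.06),(0,.17,.06),(0,.18,.06))]
print(proj(a,w).round(1).tolist(),proj(b,w).round(1).tolist())
for d,P in((a,A),(b,B)):
    m=cv2.inRange(cv2.cvtColor(P,cv2.COLOR_BGR2HSV),(0,150,100),(6,255,255))|cv2.inRange(cv2.cvtColor(P,cv2.COLOR_BGR2HSV),(174,150,100),(180,255,255))
    n,l,st,c=cv2.connectedComponentsWithStats(m);u=proj(d,w[1])[0]
    print([(c[i].round(1).tolist(),int(st[i,4])) for i in range(1,n) if np.hypot(*(c[i]-u))<60 and st[i,4]>8])
E
```

```text
clock: 16.05
tool_pos: [0.6124, 0.0071, 0.054]
eef_rot: [0.733, 0.68, 0.001, -0.002]
contact_force: [-0.6, 0.8, 0.6]
opening: 0.499
finger_force: 0.0
clock: 16.65
tool_pos: [0.615, 0.0068, 0.2083]
eef_rot: [0.733, 0.68, 0.004, 0.0]
contact_force: [1.1, -0.3, -0.5]
opening: 0.5
finger_force: 0.0
clock: 17.05
tool_pos: [0.4734, 0.0164, 0.2806]
eef_rot: [0.732, 0.681, -0.0, -0.002]
contact_force: [-0.1, -0.4, 0.3]
opening: 0.499
finger_force: 0.0
[ 0.171  0.46  -0.449  1.94   0.267  0.803 -0.497]
t 17.05 pos [0.4734 0.0164 0.2806] op 0.499 F [-0.1 -0.4  0.3] ff 0.0
shift [-1.193  0.268 -0.129] turn [-0.001 -0.003 -1.   ]
t 17.05 pos [0.4734 0.0164 0.2806] op 0.499 F [-0.1 -0.4  0.3] ff 0.0
shift [-1.736  0.35   0.656] turn [-0.349 -0.35  -0.956]
[[281.9, 189.5], [268.3, 188.1], [254.6, 186.7], [251.2, 186.3]] [[263.0, 232.4], [258.3, 244.4], [253.3, 257.1], [252.0, 260.4]]
[]
[([259.0, 240.1], 30)]
```

```bash
python3 -m pendant '[0.5,-0.6,0.2,-0.1,0,0,-1, 0.5,-0.6,0.2,-0.1,0,0,-1, 0.5,-0.6,0.2,-0.1,0,0,-1, 0.5,-0.6,0.2,-0.1,0,0,-1, 0.5,-0.6,0.2,-0.1,0,0,-1, 0.5,-0.6,0.2,-0.1,0,0,-1, 0.5,-0.6,0.2,-0.1,0,0,-1, 0.5,-0.6,0.2,-0.1,0,0,-1, 0.5,-0.6,0.2,-0.1,0,0,-1, 0.5,-0.6,0.2,-0.1,0,0,-1, 0.5,-0.6,0.2,-0.1,0,0,-1, 0.5,-0.6,0.2,-0.1,0,0,-1]'
cat > hd.py <<'E'
from plan import *
import sys
print(r.get_state()["q"].round(3))
h=np.array([-.0238,-.0228-.1085,.1054]);d=np.array([.643,0,-.766])
plan(jig(h-float(sys.argv[1])*d),tool(np.pi/2+p[3],-np.radians(40)))
E
python3 hd.py .1
python3 - <<'E'
from h import *
from plant import r
import pickle
for n in("top","side"):pickle.dump(r.snapshot(n),open(n+"3.pkl","wb"))
a,A=load("top3");b,B=load("side3")
save("H.png",np.hstack([crop(A,230,150,310,230,5),crop(B,215,205,295,285,5)]))
E
```

```text
clock: 18.35
tool_pos: [0.5026, -0.0763, 0.2925]
eef_rot: [0.038, 0.999, 0.003, -0.001]
contact_force: [0.4, 0.1, -0.1]
opening: 0.499
finger_force: 0.0
[ 0.614  0.587 -0.898  1.819  0.532  1.     0.993]
t 18.35 pos [ 0.5026 -0.0763  0.2925] op 0.499 F [ 0.4  0.1 -0.1] ff 0.0
shift [-0.115 -1.137  0.733] turn [ 0.003 -0.446 -0.004]
```

View pics/H.png

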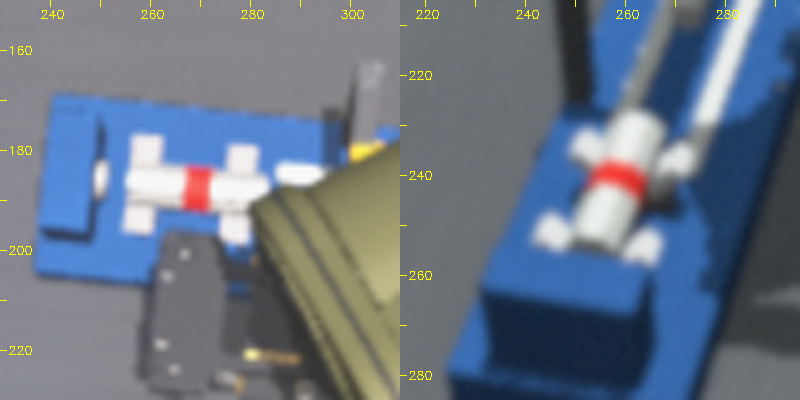

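```bash
python3 -m pendant '[0.5,0,-0.33,0.1,0,0,0, 0.5,0,-0.66,0.2,0,0,0, 0.5,0,-0.9,0.2,0,0,0, 0.5,0,-0.9,0.2,0,0,0]'
python3 -m pendant '[0.5,-0.11,-0.23,0.53,0,-0.445,0, 0.5,-0.11,-0.23,0.53,0,-0.445,0, 0.5,-0.11,-0.23,0.53,0,-0.445,0, 0.5,-0.11,-0.23,0.53,0,-0.445,0, 0.5,-0.11,-0.23,0.53,0,-0.445,0, 0.5,-0.11,-0.23,0.53,0,-0.445,0, 0.5,-0.11,-0.23,0.53,0,-0.445,0, 0.5,-0.11,-0.23,0.53,0,-0.445,0, 0.5,-0.11,-0.23,0.53,0,-0.445,0, 0.5,-0.11,-0.23,0.53,0,-0.445,0]'
python3 hd.py .1
```

```text
clock: 18.85
tool_pos: [0.4901, -0.2176, 0.2614]
eef_rot: [0.044, 0.999, 0.001, -0.002]
contact_force: [-0.2, -1.0, -0.3]
opening: 0.499
finger_force: 0.0
clock: 19.85
tool_pos: [0.5023, -0.2451, 0.1802]
eef_rot: [0.038, 0.94, -0.007, 0.34]
contact_force: [-0.4, -0.2, -1.4]
opening: 0.499
finger_force: 0.0
[ 1.169  0.923 -1.098  2.385  2.389  0.697 -0.263]
t 19.85 pos [ 0.5023 -0.2451  0.1802] op 0.499 F [-0.4 -0.2 -1.4] ff 0.0
shift [-0.028 -0.01   0.013] turn [ 0.004 -0.003 -0.008]
```

```bash
python3 -m pendant '[0.5,-0.03,-0.01,0.22,0,0,-0.008, 0.5,-0.03,-0.01,0.44,0,0,-0.008, 0.5,-0.03,-0.01,0.6,0,0,-0.008, 0.5,-0.03,-0.01,0.68,0,0,-0.008, 0.5,-0.03,-0.01,0.68,0,0,-0.008]' 
python3 hd.py 0
python3 -m pendant '[0,0,0,0,0,0,0, 0,0,0,0,0,0,0, 0,0,0,0,0,0,0, 0,0,0,0,0,0,0, 0,0,0,0,0,0,0, 0,0,0,0,0,0,0, 0,0,0,0,0,0,0, 0,0,0,0,0,0,0]' 40
python3 hd.py 0
```

```text
clock: 20.35
tool_pos: [0.5755, -0.2516, 0.108]
eef_rot: [0.03, 0.94, -0.013, 0.341]
contact_force: [-0.6, 0.5, 0.5]
opening: 0.499
finger_force: 0.0
[ 1.045  1.1   -1.014  2.232  2.451  0.759 -0.207]
t 20.35 pos [ 0.5755 -0.2516  0.108 ] op 0.499 F [-0.6  0.5  0.5] ff 0.0
shift [ 0.037 -0.002 -0.003] turn [ 0.001 -0.001  0.005]
clock: 21.15
tool_pos: [0.5742, -0.2516, 0.1093]
eef_rot: [0.03, 0.939, -0.013, 0.342]
contact_force: [-4.7, 0.4, 6.3]
opening: 0.145
finger_force: 40.0
[ 1.049  1.1   -1.018  2.236  2.454  0.761 -0.208]
t 21.15 pos [ 0.5742 -0.2516  0.1093] op 0.145 F [-4.7  0.4  6.3] ff 40.0
shift [ 0.036 -0.001  0.009] turn [0.001 0.001 0.005]
```

```bash
python3 -m pendant '[0,0,0.05,0,0,0,0, 0,0,0.11,0,0,0,0, 0,0,0.17,0,0,0,0, 0,0,0.23,0,0,0,0, 0,0,0.29,0,0,0,0, 0,0,0.35,0,0,0,0, 0,0,0.41,0,0,0,0, 0,0,0.46,0,0,0,0, 0,0,0.49,0,0,0,0, 0,0,0.5,0,0,0,0, 0,0,0.5,0,0,0,0]' 
python3 hd.py 0
python3 -m pendant '[0,0,0.02,0,0,0,0, 0,0,0.04,0,0,0,0, 0,0,0.06,0,0,0,0, 0,0,0.075,0,0,0,0, 0,0,0.075,0,0,0,0]'
python3 -m pendant '[0,0,0.01,0,0,0,0, 0,0,0.02,0,0,0,0, 0,0,0.02,0,0,0,0]'
python3 -m pendant '[0,0,0.01,0,0,0,0, 0,0,0.02,0,0,0,0, 0,0,0.02,0,0,0,0]'
```

```text
clock: 22.25
tool_pos: [0.5795, -0.1782, 0.1092]
eef_rot: [0.03, 0.939, -0.014, 0.343]
contact_force: [-4.8, -2.4, 7.6]
opening: 0.144
finger_force: 40.0
[ 0.9    1.123 -1.068  2.326  2.424  0.968 -0.335]
t 22.25 pos [ 0.5795 -0.1782  0.1092] op 0.144 F [-4.8 -2.4  7.6] ff 40.0
shift [ 0.04  -0.492  0.009] turn [-0.001  0.001  0.005]
clock: 22.75
tool_pos: [0.5803, -0.1673, 0.1092]
eef_rot: [0.031, 0.939, -0.015, 0.343]
contact_force: [-4.2, -3.3, 7.0]
opening: 0.142
finger_force: 40.0
clock: 23.05
tool_pos: [0.5804, -0.1657, 0.1092]
eef_rot: [0.031, 0.939, -0.016, 0.343]
contact_force: [-4.7, -5.9, 8.9]
opening: 0.146
finger_force: 40.0
clock: 23.35
tool_pos: [0.5806, -0.1627, 0.1092]
eef_rot: [0.031, 0.939, -0.016, 0.343]
contact_force: [-5.2, -5.7, 9.3]
opening: 0.141
finger_force: 40.0
```

```bash
python3 -m pendant '[0,0,0.01,0,0,0,0, 0,0,0.02,0,0,0,0, 0,0,0.02,0,0,0,0]' | sed -n 2,4p
python3 -m pendant '[0,0,0.01,0,0,0,0, 0,0,0.02,0,0,0,0, 0,0,0.02,0,0,0,0]'| sed -n 2,4p
```

```text
tool_pos: [0.5808, -0.1597, 0.1092]
eef_rot: [0.031, 0.939, -0.016, 0.343]
contact_force: [-4.3, -5.7, 9.2]
tool_pos: [0.581, -0.1567, 0.1092]
eef_rot: [0.031, 0.939, -0.016, 0.343]
contact_force: [-4.7, -5.1, 9.0]
```

```bash
python3 -m pendant '[0,0,0.01,0,0,0,0, 0,0,0.01,0,0,0,0]' | sed -n 2,4p
python3 -m pendant '[0,0,0.01,0,0,0,0, 0,0,0.01,0,0,0,0]'| sed -n 2,4p
```

```text
tool_pos: [0.5811, -0.1552, 0.1092]
eef_rot: [0.031, 0.939, -0.016, 0.343]
contact_force: [-4.8, -5.2, 9.5]
tool_pos: [0.5813, -0.1537, 0.1092]
eef_rot: [0.031, 0.939, -0.016, 0.343]
contact_force: [-4.1, -5.1, 9.0]
```

```bash
python3 -m pendant '[0,0,0.01,0,0,0,0, 0,0,0.01,0,0,0,0]' | sed -n 2,4p
python3 -m pendant '[0,0,0.01,0,0,0,0, 0,0,0.01,0,0,0,0]'| sed -n 2,4p
```

```text
tool_pos: [0.5813, -0.1532, 0.1092]
eef_rot: [0.032, 0.939, -0.017, 0.343]
contact_force: [-6.1, -7.0, 9.9]
tool_pos: [0.5813, -0.1532, 0.1092]
eef_rot: [0.033, 0.939, -0.018, 0.343]
contact_force: [-7.2, -11.2, 12.6]
```

```bash
python3 -m pendant '[0,0,0.008,0,0,0,0, 0,0,0.008,0,0,0,0, 0,0,0.008,0,0,0,0]' | sed -n 2,4p
python3 -m pendant '[0.3,0,0,0,0,0,0, 0.4,0,0,0,0,0,0, 0.4,0,0,0,0,0,0, 0.4,0,0,0,0,0,0]'
python3 -m pendant '[0.4,0,0,-0.3,0,0,0, 0.4,0,0,-0.6,0,0,0, 0.4,0,0,-0.9,0,0,0, 0.4,0,0,-1,0,0,0, 0.4,0,0,-1,0,0,0]'
python3 - <<'E'
from plan import *
from h import *
import pickle
for n in("top","side"):pickle.dump(r.snapshot(n),open(n+"4.pkl","wb"))
w=[jig(P) for P in((0,.14,.072),(-.0425,.1-.135,.131))]
for n in("top4","side4"):
    d,P=load(n);H=cv2.cvtColor(P,cv2.COLOR_BGR2HSV)
    m=cv2.inRange(H,(0,150,90),(6,255,255))|cv2.inRange(H,(174,150,90),(180,255,255))
    k,l,st,c=cv2.connectedComponentsWithStats(m)
    print(n,proj(d,w).round(1).tolist(),[(c[i].round(1).tolist(),int(st[i,4])) for i in range(1,k) if st[i,4]>8 and min(np.hypot(*(c[i]-u)) for u in proj(d,w))<30])
d,P=load("top4")
pts=[jig((-.0,y,.07)) for y in np.arange(.06,.19,.004)]
for q in proj(d,pts).round().astype(int): print(q.tolist(),P[q[1],q[0]].tolist(),end="; ")
E
```

```text
tool_pos: [0.5813, -0.1532, 0.1092]
eef_rot: [0.033, 0.939, -0.019, 0.343]
contact_force: [-9.1, -11.9, 12.2]
clock: 25.45
tool_pos: [0.5812, -0.1461, 0.1081]
eef_rot: [0.03, 0.939, -0.012, 0.342]
contact_force: [0.4, -0.7, -1.3]
opening: 0.403
finger_force: 0.0
clock: 25.95
tool_pos: [0.4844, -0.1399, 0.2247]
eef_rot: [0.029, 0.939, -0.014, 0.343]
contact_force: [1.5, -0.6, -0.8]
opening: 0.399
finger_force: 0.0
top4 [[264.8, 187.0], [326.0, 205.3]] [([264.0, 187.3], 27), ([325.1, 201.6], 49)]
side4 [[256.7, 243.8], [292.0, 179.1]] [([285.9, 184.1], 143), ([257.6, 244.7], 35)]
[292, 190] [245, 245, 246]; [291, 190] [244, 245, 245]; [290, 190] [244, 244, 245]; [288, 190] [244, 244, 244]; [287, 189] [246, 246, 246]; [285, 189] [245, 246, 246]; [284, 189] [245, 246, 246]; [283, 189] [245, 245, 246]; [281, 189] [244, 244, 245]; [280, 189] [244, 244, 245]; [279, 189] [244, 244, 244]; [277, 188] [247, 247, 247]; [276, 188] [247, 247, 247]; [274, 188] [247, 247, 247]; [273, 188] [247, 247, 247]; [272, 188] [247, 246, 247]; [270, 188] [246, 246, 246]; [269, 188] [246, 246, 246]; [268, 187] [247, 246, 247]; [266, 187] [128, 132, 247]; [265, 187] [94, 99, 247]; [263, 187] [99, 103, 247]; [262, 187] [147, 150, 247]; [261, 187] [227, 228, 246]; [259, 187] [245, 245, 246]; [258, 186] [247, 247, 247]; [257, 186] [247, 247, 247]; [255, 186] [247, 247, 247]; [254, 186] [247, 247, 247]; [252, 186] [246, 246, 246]; [251, 186] [244, 244, 244]; [250, 186] [240, 240, 241]; [248, 185] [188, 145, 125];
```

```bash
python3 -c "
from plant import r
print(r.finish_job())"
```

```text
the job is handed in; nothing more can be done
None
```

I drew the tailstock back and laid the red-banded bar in the two V-blocks. I then slid the tailstock up until the bar stopped against the end stop. The last top image shows no gap at either end. I then released the handle and handed the job in at about 26 s.

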